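Pull the sprung probe rod out to its mark and hold

ROBOT

A 6-joint arm with a two-finger parallel gripper is mounted at the origin on a cart in front of the work surface, level with it; the furniture and walls round the work are solid. World frame = base frame: x ahead of the robot, y to its left, z up, the work surface at z = 0. Lengths are in mm, angles in degrees, forces in N, time in s.
With the tool pointing down it reaches from about 250 to 775 mm from the base axis. Payload 4 kg.
Tool frame: the origin (TCP) lies at the very end of the fingers, on their centre line; the grasp point (between the pads) lies 19 mm behind it; z points along the fingers, y is the line along which they close (so a half turn about z gives the same grasp; the last joint's range is limited). The gripper opens to 94 mm and grips with 3 to 60 N. Pads are 16 mm wide; open, the fingers measure 119 mm over their backs; the gripper's body (75 mm by 177 mm) begins 78 mm behind the grasp point.
Start: joints at [-75.063, 4.996, 78.535, -0, 96.463, -5.907], TCP at [195.704, -514.024, 205.506] pointing down, gripper open.
Joint ranges: [-177.83, 177.83], [-43.37, 116.18], [15.69, 146.23], [-61.86, 241.86], [9.47, 152.12], [-147.06, 147.06]. Speed limits (degrees/s): [159.86, 159.86, 180, 180, 180, 180].

INTERFACE

Orientations are given as [roll, pitch, yaw] about the fixed x, y, z axes, in that order (R = Rz(yaw) Ry(pitch) Rx(roll)).
In Python, from cell import bot gives the robot as it stands.
- The arm moves only by the tool step_arm, never from a script. Its argument "motion" is a list of rows, each an object of numbers: "gripper": the closure, from -1 (fully open) to 1 (shut); "dx", "dy", "dz": the shift along the tool's x, y, z in m; "ax", "ay", "az": the turn, a rotation vector about the tool's x, y, z in rad. In form: [{"gripper": .., "dx": .., "dy": .., "dz": .., "ax": .., "ay": .., "az": ..}, ...]. A call has 1 to 12 rows; each row shifts and turns the commanded pose from where the row before left it, along the tool's axes as they then stand; what a row does not reach is not made up. A row lasts 1/10 s, in which the tool goes at most 50 mm and 8.59 degrees, less where a joint would pass 70% of its speed; a pose out of reach is approached as far as the arm can. A call is refused whole if a number of a shift passes 0.05 or a number of a turn 0.15, either way. A call with a gripper value outside its range is refused whole. The fingers move at their own pace and stop on an object; "squeeze" is the grip in N (left out, the last holds). Time passes only in rows, so rows that do not move let the fingers close. It gives the time, the measured TCP pose, the force, the opening and the grip force at its end, in the units of the state.
- bot.sense(): the state, without advancing time (a new reading comes with each control period).
- bot.camera(name): name is "scene" or "top"; returns the picture (400x640x3 uint8, red, green, blue); there is no depth.
- bot.camera_info(name): a dict with "K" (3x3 intrinsics, pixels), "k1" (the pictures are not rectified: a ray, as slopes to the right and down, at radius r is drawn at 1 + k1 r^2 times it, then the intrinsics apply), "cam_to_world" (4x4, takes a point from camera to world coordinates). Camera axes: x right, y down, z forward; pixel columns grow to the right and rows downward; lengths in mm; the calibration is good to about 2 mm. A picture is of the moment at which its call begins. camera_info takes no time and is no camera call.
- bot.job_done(): hands the job in; it is judged then, once.
Trained networks look in the newest picture that a camera, given by its name, has taken for a name from the list of things; names that differ only in an ending like _2 or _b are one class to them, and where a whole thing is asked for, a point or a joint stands for the part that bears it (a point fixed in the world has none). Each returns a list of dicts, best first, with "score" (0 to 1); they miss things now and then, are a little off and sometimes report something else, mostly with a low value. They report only what shows in the picture. A call takes as long as a camera call.
- bot.masks_of(camera, target): "pixels" (400x640 bool, what is visible of it) and "rect" ([left, top, right, bottom] in pixels, round what is visible of it).
The state is a dict: "time": time; "joint_pos": joint angles; "joint_vel": joint speeds; "tau": joint torques, N m; "eef_pos": TCP position; "tool_rot": TCP orientation; "ft_force": force on the tool from outside, world axes, zero at the start; "wrist_torque": the same for the moment, N m; "width": finger opening in mm; "finger_force": force on a finger pad.
Only numpy, scipy, OpenCV 4.12 (cv2) and the standard library are available. Lean on these libraries where they do the work, as an engineer would, in place of code of your own. Each camera call takes 0.05 s, during which the arm holds its last target. There are 200 camera calls.

TASK

The spring-loaded probe lies in its roller bed. First, with the rod left in, roll the barrel along the bed until its black sight slot stands upright, an open end facing straight up; then take the knob and pull the rod out against its spring until the black ring on the rod is at the mouth of the barrel, going no more than a few millimetres past it. Finish while still gripping the knob, holding the rod steady at that mark with the slot still upright, and leave the things lying around where they are.

Things in the scene. Friction and masses are not known exactly. Their poses are not given: they have to be found in the camera images.
- bed: Fixed bed 104 (x) x 170 (y) x 57 mm; origin under its centre, z up; the rod comes out at its -x side. Deck 20 mm above the worktop. At x = -47 and +47 mm plates 8 mm thick, 57 mm high, with slots along y in which the barrel's ends run: the barrel can only roll along the bed's y, up to 58 mm either way from the middle. The 86 mm between the plates are open from above.
- barrel_mid (a point): Centre of the aluminium barrel, 32 mm thick, 80 mm long, axis 36 mm above the worktop (top 52 mm). x along the barrel, parallel to the bed's x; z along the sight slot, a black strip 52 x 9 mm on two sides, half a turn apart; either may face up. Closed fingertips pressed on top (5 to 15 N) and moved sideways roll it half as far as they go, 16 mm per radian; it stays where left.
- barrel (a joint): Roll angle of the barrel about the bed's x axis (right-handed), rad; 0 and +-pi: slot upright. It starts between 0.6 and 2.54. Rolling towards the bed's +y lowers it.
- rod (a joint): How far the rod is pulled out, m: 0 home (spring-held), 0.045 when the black ring is at the mouth, 0.065 at its end stop. The spring pulls back with 140 N/m and 2.8 N preload: about 9 N at the mark.
- mouth (a point): Centre of the mouth of the barrel's steel nose (18 mm in diameter), where the 10 mm rod comes out: 60 mm from the barrel's centre towards the bed's -x.
- mark (a point): Middle of the black ring, 3 mm wide, round the 10 mm steel rod; inside the barrel at the start, 45 mm behind the mouth.
- knob_mid (a point): Middle of the rod's ribbed grey knob, 24 mm thick, 26 mm long along the rod, then a 30 mm flange 13 to 18 mm further out. On the rod's axis, 36 mm above the worktop; with the rod in, 91 mm from the barrel's centre towards the bed's -x. Pull along the bed's -x. Gripped off-centre, it rolls the barrel sideways as far.
- hex_key: Black hex key 28 x 84 x 8 mm lying beside the bed: bystander.
- lens_tissue: Flat booklet 68 x 105 x 9 mm on the right: bystander.
- petri_dish: White round dish 62 mm across, 14 mm high: bystander.
- vial_a: Small glass vial with black cap, 23 mm across, 50 mm high: bystander.
- vial_b: Small glass vial with white cap, 23 mm across, 50 mm high: bystander.

How it is judged (in metres and radians):
On the way, in this order (a step that is already met when the one before it is completed fails the run):
1. the barrel is rolled until its slot stands upright, the rod still in (angle between the z axis of barrel_mid and the z axis of bed, either way round below 0.3 rad and value of joint rod below 0.008 m), for 0.2 s.
2. the rod is pulled out to its mark by the fingers (angle between the z axis of barrel_mid and the z axis of bed, either way round below 0.3 rad and value of joint rod between 0.041 and 0.05 m and contact force between the fingers and rod above 2 N), for 0.2 s.
At the end, for the whole second after the job is handed in: The fingers still grip the rod's knob (more than 2 N); the rod is at rest between 41 and 50 mm out (ring at the mouth is 45 mm); the slot is within 17 degrees of vertical, either end up; every bystander is within 20 mm of its start (all of step 2 and velocity of joint rod between -0.01 and 0.01 m/s and distance of each of hex_key, lens_tissue, petri_dish, vial_a, vial_b from where it was at the start of the episode below 0.02 m); the arm keeps its last pose, push and grip.
It fails at once if the rod is pulled far past its mark (over 56 mm) (value of joint rod above 0.056 m).
It fails at once if a bystander is pushed away or knocked over (distance of any of hex_key, lens_tissue, petri_dish, vial_a, vial_b from where it was at the start of the episode above 0.03 m).
It also fails if it takes over 64 s, if anything falls off the work surface, if the arm or the gripper's body presses on something with over 40 N, if the wrist force passes 120 N, or if a joint passes its speed limit or range.

## Working session

There is one attempt and no reset: what is moved stays moved. The work goes in short steps, Python scripts to look and compute and a tool call to move; the robot and the scene stay as the last step left them, time stands still between calls to the robot, and variables do not carry over. Pictures are saved under pics/ and viewed, at most 10 in all, crops included, and the job is handed in when it is done.

Besides the shell and the picture viewer there is one more tool, called after "Emit:" by a JSON object that holds its "name" and its "arguments". step_arm: Moves the arm, as the interface text tells. Its arguments: {"type":"object","properties":{"motion":{"type":"array"},"squeeze":{"type":"number"}},"required":["motion"]}

```bash
mkdir -p pics; cat > h.py <<'E'
import numpy as np, cv2
from cell import bot
def ray(cam,u,v):
    i=bot.camera_info(cam);K=np.array(i["K"]);T=np.array(i["cam_to_world"])
    d=cv2.undistortPoints(np.array([[[u,v]]],float),K,np.array([i["k1"],0,0,0.]))[0,0]
    return T[:3,3],T[:3,:3]@np.array([d[0],d[1],1])
def onz(cam,u,v,z):
    o,d=ray(cam,u,v);return o+d*(z-o[2])/d[2]
def tri(u1,v1,u2,v2,c1="scene",c2="top"):
    o1,d1=ray(c1,u1,v1);o2,d2=ray(c2,u2,v2)
    s=np.linalg.lstsq(np.c_[d1,-d2],o2-o1,rcond=None)[0]
    a,b=o1+s[0]*d1,o2+s[1]*d2;return (a+b)/2,np.linalg.norm(a-b)
def proj(cam,p):
    i=bot.camera_info(cam);T=np.linalg.inv(np.array(i["cam_to_world"]))
    return cv2.projectPoints(np.array(p,float).reshape(-1,1,3),cv2.Rodrigues(T[:3,:3])[0],T[:3,3],np.array(i["K"]),np.array([i["k1"],0,0,0.]))[0][:,0]
def snap(cam,name):
    im=bot.camera(cam);cv2.imwrite("pics/"+name+".png",im[...,::-1]);return im
E
python3 - <<'E'
from h import *
np.set_printoptions(precision=1,suppress=True)
a=snap("scene","s0");b=snap("top","t0")
for c in("scene","top"):
    i=bot.camera_info(c);print(c,np.array(i["cam_to_world"])[:3,3],i["K"][0][0])
    for n in("bed","barrel_mid","knob_mid","hex_key","lens_tissue","petri_dish","vial_a"):
        print(n,[(round(m["score"],2),list(np.round(m["rect"]))) for m in bot.masks_of(c,n)[:2]])
print(bot.sense())
E
```

```text
scene [247.8 803.7 689.7] 427.591483327342
bed [(0.97, [np.float64(286.0), np.float64(159.0), np.float64(367.0), np.float64(239.0)]), (0.48, [np.float64(359.0), np.float64(139.0), np.float64(396.0), np.float64(174.0)])]
barrel_mid [(0.78, [np.float64(289.0), np.float64(188.0), np.float64(367.0), np.float64(203.0)])]
knob_mid [(0.66, [np.float64(342.0), np.float64(192.0), np.float64(367.0), np.float64(197.0)])]
hex_key [(0.77, [np.float64(277.0), np.float64(242.0), np.float64(320.0), np.float64(255.0)]), (0.56, [np.float64(344.0), np.float64(191.0), np.float64(370.0), np.float64(199.0)])]
lens_tissue [(0.76, [np.float64(358.0), np.float64(140.0), np.float64(396.0), np.float64(174.0)]), (0.59, [np.float64(345.0), np.float64(191.0), np.float64(369.0), np.float64(203.0)])]
petri_dish [(0.88, [np.float64(212.0), np.float64(302.0), np.float64(248.0), np.float64(335.0)])]
vial_a [(0.86, [np.float64(293.0), np.float64(299.0), np.float64(307.0), np.float64(321.0)]), (0.64, [np.float64(279.0), np.float64(320.0), np.float64(294.0), np.float64(344.0)])]
top [397.4 321.9 955.6] 414.2374703790515

[... 465 characters left out ...]
11.0), np.float64(218.0)]), (0.2, [np.float64(339.0), np.float64(238.0), np.float64(353.0), np.float64(263.0)])]
vial_a [(0.61, [np.float64(213.0), np.float64(250.0), np.float64(230.0), np.float64(256.0)]), (0.58, [np.float64(192.0), np.float64(250.0), np.float64(202.0), np.float64(250.0)])]
{'time': 0.8, 'joint_pos': array([-75.1,   5. ,  78.5,   0. ,  96.5,  -5.9]), 'joint_vel': array([-0. , -0. , -0.1, -0.1,  0.1, -0.1]), 'tau': array([  0. , -34. , -30.3,   0.1,   0. ,  -0. ]), 'eef_pos': array([ 195.7, -514. ,  205.5]), 'tool_rot': array([180. ,   0. ,  20.8]), 'ft_force': array([ 0.1, -0.7,  0.2]), 'wrist_torque': array([-0., -0.,  0.]), 'finger_force': 0.0, 'width': 94.20114585145106}
```

View pics/s0.png

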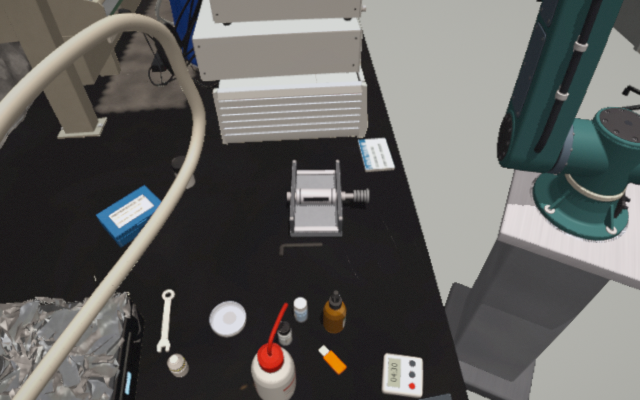

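View pics/t0.png

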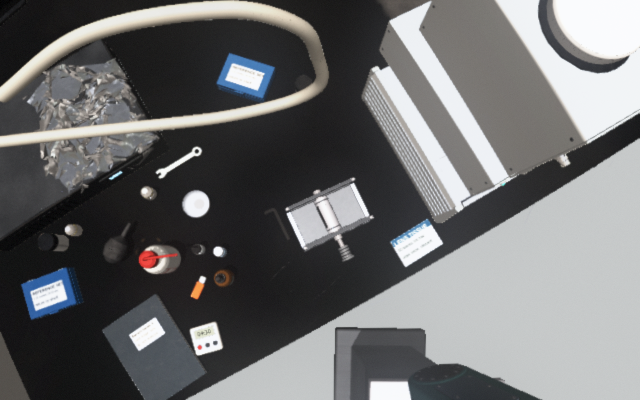

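Bed is at scene (316,198) and top (330,213); the knob points right in scene (355,196) and down in top (345,250). The hex key is just left of the bed, and the booklet is at top (416,242). I'll enlarge both.

```bash
python3 - <<'E'
import cv2,numpy as np
a=cv2.imread("pics/s0.png")[150:250,270:390];b=cv2.imread("pics/t0.png")[170:270,275:395]
f=lambda x:cv2.resize(x,None,fx=6,fy=6,interpolation=cv2.INTER_CUBIC)
cv2.imwrite("pics/c0.png",f(a)[:600,:800]);cv2.imwrite("pics/c1.png",f(b))
E
```

```text
(no output)
```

View pics/c0.png

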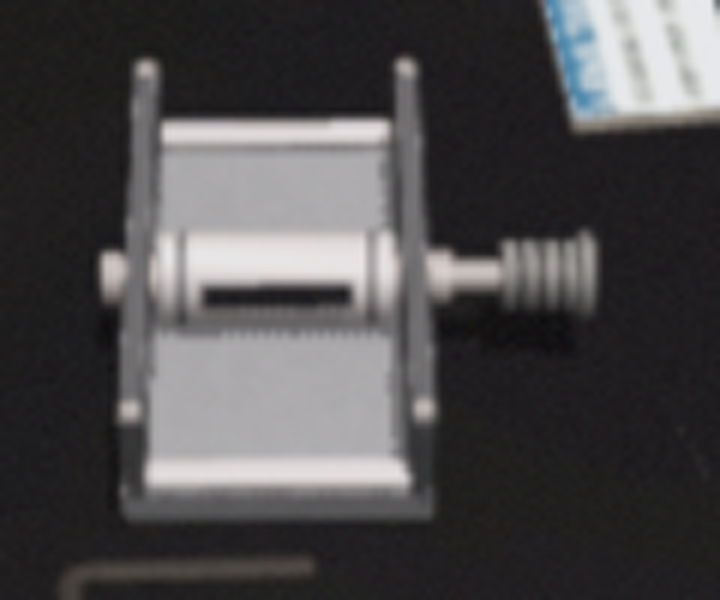

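View pics/c1.png

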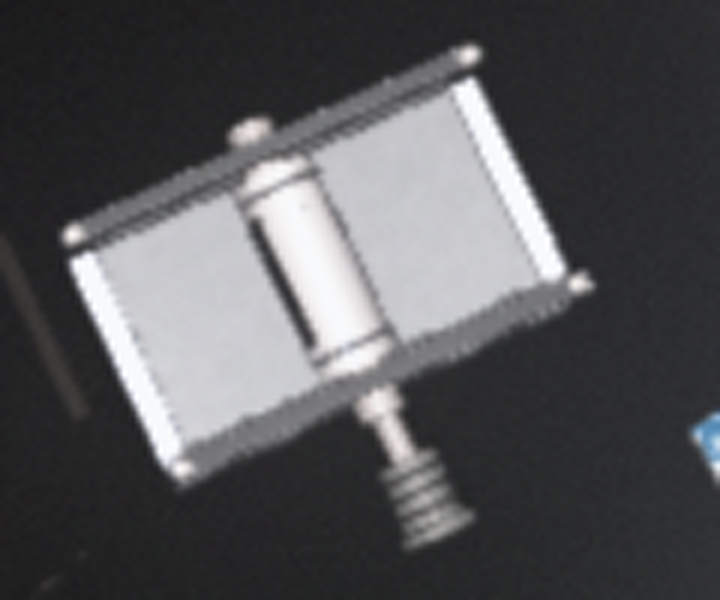

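```bash
python3 - <<'E'
from h import *
np.set_printoptions(precision=1,suppress=True)
S=lambda x,y:(270+x/6-.42,150+y/6-.42); T=lambda x,y:(275+x/6-.42,170+y/6-.42)
P=[]
for n,s,t in[("NL",(130,408),(72,235)),("NR",(425,408),(185,467)),("FL",(146,68),(467,55)),("FR",(405,68),(578,283)),("knobcen",(540,275),(418,495)),("slotcen",(278,297),(282,282)),("rod",(475,272),(396,440)),("nose_tail",(108,276),(250,132))]:
    p,e=tri(*S(*s),*T(*t));P.append(p);print(n,p,round(e,1))
P=np.array(P)
c=P[:4].mean(0);xd=P[0]+P[2]-P[1]-P[3];yd=P[2]+P[3]-P[0]-P[1]
print("centre",c,"ang x(+away from knob)",np.degrees(np.arctan2(xd[1],xd[0])),"F-N",np.degrees(np.arctan2(yd[1],yd[0])),np.linalg.norm(xd)/2,np.linalg.norm(yd)/2)
for n,z in(("lens",9),):pass
for nm,c2 in(("lens_tissue","top"),):
    r=bot.masks_of("top",nm)[0]["pixels"];v,u=np.nonzero(r)
    q=np.array([onz("top",a,b,9)for a,b in zip(u[::15],v[::15])]);print(nm,q.min(0),q.max(0))
for x,y in((60,575),(315,565)):print("hex",onz("scene",*S(x,y),8))
E
```

```text
NL [526.6 357.3  58.8] 1.8
NR [443.4 313.4  55.7] 1.1
FL [598.7 213.7  58. ] 1.8
FR [514.9 171.5  56.9] 1.6
knobcen [437.1 227.2  37.4] 2.6
slotcen [513.5 279.3  40.8] 0.6
rod [457.5 235.9  37.6] 3.2
nose_tail [571.4 292.9  36.8] 2.6
centre [520.9 264.   57.3] ang x(+away from knob) 27.26355105270038 F-N -63.30490632411407 93.95988606353434 159.75453100789412
lens_tissue [411.   -2.2   9. ] [518.9 116.    9. ]
hex [536.6 394.    8. ]
hex [463.6 353.5   8. ]
```

```bash
python3 - <<'E'
from h import *
np.set_printoptions(precision=0,suppress=True)
for u,v in((223,141),(366,134),(362,80)):print("scene z0",onz("scene",u,v,0))
for u,v in((444,222),(452,217),(365,75),(480,205)):print("top z0,150",onz("top",u,v,0),onz("top",u,v,150))
p=np.array([195.7,-514,205.5]);y=np.radians(27);X=np.array([np.cos(y),np.sin(y),0]);Y=np.array([np.sin(y),-np.cos(y),0]);np.set_printoptions(precision=4)
for w in([300,-300,205.5],[370,0,205.5],[517,272,100]):
    d=(np.array(w)-p)/1000;print(w,d@X,d@Y,-d[2],np.linalg.norm(d));p=np.array(w)
E
```

```text
scene z0 [828. 173.   0.]
scene z0 [516.  -9.   0.]
scene z0 [ 619. -238.    0.]
top z0,150 [514. -13.   0.] [496.  39. 150.]
top z0,150 [527. -33.   0.] [506.  23. 150.]
top z0,150 [877. 177.   0.] [801. 200. 150.]
top z0,150 [ 558. -104.    0.] [533. -37. 150.]
[300, -300, 205.5] 0.1900859474171098 -0.143324187053476 -0.0 0.23806404600443135
[370, 0, 205.5] 0.19856760661504977 -0.23552262227474208 -0.0 0.3080584360149873
[517, 272, 100] 0.2544633749848468 -0.17561717111752273 0.1055 0.32668524607028093
```

Emit:
{"name": "step_arm", "arguments": {"motion": [{"gripper":1,"az":-0.108},{"gripper":1,"dx":0.038,"dy":-0.0287},{"gripper":1,"dx":0.038,"dy":-0.0287},{"gripper":1,"dx":0.038,"dy":-0.0287},{"gripper":1,"dx":0.038,"dy":-0.0287},{"gripper":1,"dx":0.038,"dy":-0.0287},{"gripper":1,"dx":0.0245,"dy":-0.0356},{"gripper":1,"dx":0.0245,"dy":-0.0356},{"gripper":1,"dx":0.0245,"dy":-0.0356},{"gripper":1,"dx":0.0245,"dy":-0.0356},{"gripper":1,"dx":0.0245,"dy":-0.0356},{"gripper":1,"dx":0.0245,"dy":-0.0356}], "squeeze": 10}}

```text
validation failed for argument at $.mo...
```

Emit:
{"name": "step_arm", "arguments": {"motion": [{"gripper":1,"dx":0.0245,"dy":-0.0356},{"gripper":1,"dx":0.0351,"dy":-0.0203},{"gripper":1,"dx":0.0351,"dy":-0.0203},{"gripper":1,"dx":0.0351,"dy":-0.0203},{"gripper":1,"dx":0.0351,"dy":-0.0203},{"gripper":1,"dx":0.0351,"dy":-0.0203},{"gripper":1,"dx":0.0351,"dy":-0.0203},{"gripper":1,"dx":0.0351,"dy":-0.0203},{"gripper":1,"dx":0.0351,"dy":-0.0203},{"gripper":1,"dz":0.035},{"gripper":1,"dz":0.035},{"gripper":1,"dz":0.035}]}}

```text
validation failed for argument at $.mo...
```

Emit:
{"name": "step_arm", "arguments": {"motion": [{"gripper":1},{"gripper":1},{"gripper":1}]}}

```text
validation failed for argument at $.mo...
```

Emit:
{"name": "step_arm", "arguments": {"motion": [{"gripper":1,"dx":0,"dy":0,"dz":0,"ax":0,"ay":0,"az":-0.108}], "squeeze": 10}}

```text
time: 0.95
eef_pos: [195.7, -514.1, 205.5]
tool_rot: [180.0, 0.0, 27.2]
ft_force: [-0.4, 0.2, 0.6]
width: 89.2
finger_force: 0.0
```

Emit:
{"name": "step_arm", "arguments": {"motion": [{"gripper":1,"dx":0.038,"dy":-0.0287,"dz":0,"ax":0,"ay":0,"az":0},{"gripper":1,"dx":0.038,"dy":-0.0287,"dz":0,"ax":0,"ay":0,"az":0},{"gripper":1,"dx":0.038,"dy":-0.0287,"dz":0,"ax":0,"ay":0,"az":0},{"gripper":1,"dx":0.038,"dy":-0.0287,"dz":0,"ax":0,"ay":0,"az":0},{"gripper":1,"dx":0.038,"dy":-0.0287,"dz":0,"ax":0,"ay":0,"az":0},{"gripper":1,"dx":0.0245,"dy":-0.0356,"dz":0,"ax":0,"ay":0,"az":0},{"gripper":1,"dx":0.0245,"dy":-0.0356,"dz":0,"ax":0,"ay":0,"az":0},{"gripper":1,"dx":0.0245,"dy":-0.0356,"dz":0,"ax":0,"ay":0,"az":0},{"gripper":1,"dx":0.0245,"dy":-0.0356,"dz":0,"ax":0,"ay":0,"az":0},{"gripper":1,"dx":0.0245,"dy":-0.0356,"dz":0,"ax":0,"ay":0,"az":0},{"gripper":1,"dx":0.0245,"dy":-0.0356,"dz":0,"ax":0,"ay":0,"az":0},{"gripper":1,"dx":0.0245,"dy":-0.0356,"dz":0,"ax":0,"ay":0,"az":0}]}}

```text
time: 2.15
eef_pos: [339.1, 1.7, 205.9]
tool_rot: [179.9, -0.1, 27.0]
ft_force: [0.7, 0.4, -0.2]
width: 0.5
finger_force: 0.0
```

Emit:
{"name": "step_arm", "arguments": {"motion": [{"gripper":1,"dx":0.0351,"dy":-0.0203,"dz":0,"ax":0,"ay":0,"az":0},{"gripper":1,"dx":0.0351,"dy":-0.0203,"dz":0,"ax":0,"ay":0,"az":0},{"gripper":1,"dx":0.0351,"dy":-0.0203,"dz":0,"ax":0,"ay":0,"az":0},{"gripper":1,"dx":0.0351,"dy":-0.0203,"dz":0,"ax":0,"ay":0,"az":0},{"gripper":1,"dx":0.0351,"dy":-0.0203,"dz":0,"ax":0,"ay":0,"az":0},{"gripper":1,"dx":0.0351,"dy":-0.0203,"dz":0,"ax":0,"ay":0,"az":0},{"gripper":1,"dx":0.0351,"dy":-0.0203,"dz":0,"ax":0,"ay":0,"az":0},{"gripper":1,"dx":0.0351,"dy":-0.0203,"dz":0,"ax":0,"ay":0,"az":0},{"gripper":1,"dx":0,"dy":0,"dz":0.035,"ax":0,"ay":0,"az":0},{"gripper":1,"dx":0,"dy":0,"dz":0.035,"ax":0,"ay":0,"az":0},{"gripper":1,"dx":0,"dy":0,"dz":0.035,"ax":0,"ay":0,"az":0},{"gripper":1,"dx":0,"dy":0,"dz":0,"ax":0,"ay":0,"az":0}]}}

```text
time: 3.35
eef_pos: [511.6, 270.8, 94.0]
tool_rot: [-179.9, 0.7, 27.0]
ft_force: [-0.6, -0.9, -0.3]
width: 0.5
finger_force: 0.0
```

Emit:
{"name": "step_arm", "arguments": {"motion": [{"gripper":1,"dx":0.004,"dy":0,"dz":0.015,"ax":0,"ay":0,"az":0},{"gripper":1,"dx":0,"dy":0,"dz":0.015,"ax":0,"ay":0,"az":0},{"gripper":1,"dx":0,"dy":0,"dz":0.008,"ax":0,"ay":0,"az":0},{"gripper":1,"dx":0,"dy":0,"dz":0,"ax":0,"ay":0,"az":0},{"gripper":1,"dx":0,"dy":0,"dz":0,"ax":0,"ay":0,"az":0}]}}

```text
time: 3.85
eef_pos: [519.5, 274.3, 63.1]
tool_rot: [180.0, -0.1, 27.0]
ft_force: [0.9, 0.7, -0.5]
width: 0.6
finger_force: 0.0
```

```bash
python3 - <<'E'
from h import *
a=snap("scene","s1");b=snap("top","t1")
f=lambda x:cv2.resize(x[...,::-1],None,fx=4,fy=4,interpolation=cv2.INTER_CUBIC)
cv2.imwrite("pics/c2.png",np.hstack([f(a[130:250,285:385]),f(b[160:280,280:380])]))
s=bot.sense();print(s["eef_pos"],s["tool_rot"],s["ft_force"])
E
```

```text
[519.7919461  274.37634723  63.58223936] [ 1.79983883e+02 -1.14042927e-01  2.70279238e+01] [-0.03723885  0.60229959  0.61744203]
```

View pics/c2.png

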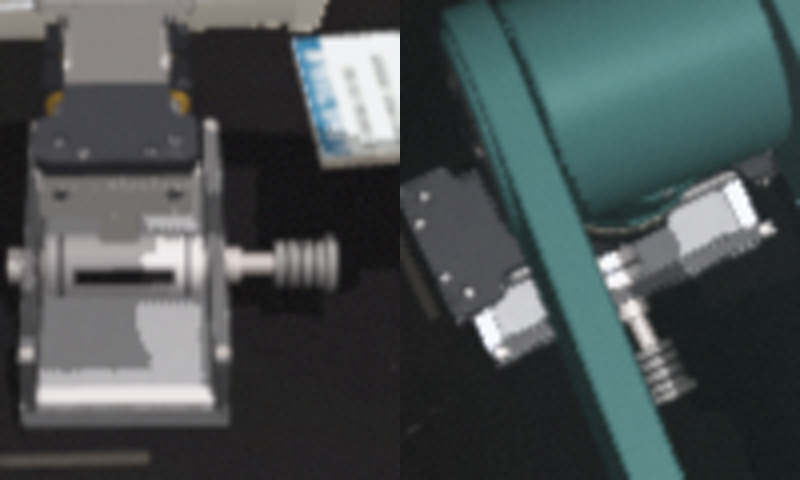

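The fingertips are above the barrel middle, with the slot still facing the camera (scene crop, row 275). I'll press down gently.

Emit:
{"name": "step_arm", "arguments": {"motion": [{"gripper":1,"dx":-0.003,"dy":0,"dz":0.005,"ax":0,"ay":0,"az":0},{"gripper":1,"dx":0,"dy":0,"dz":0.004,"ax":0,"ay":0,"az":0},{"gripper":1,"dx":0,"dy":0,"dz":0.001,"ax":0,"ay":0,"az":0},{"gripper":1,"dx":0,"dy":0,"dz":0.001,"ax":0,"ay":0,"az":0},{"gripper":1,"dx":0,"dy":0,"dz":0,"ax":0,"ay":0,"az":0},{"gripper":1,"dx":0,"dy":0,"dz":0,"ax":0,"ay":0,"az":0}]}}

```text
time: 4.55
eef_pos: [516.3, 272.8, 51.7]
tool_rot: [-180.0, 0.0, 27.0]
ft_force: [-0.7, -0.6, 2.8]
width: 0.2
finger_force: 1.3
```

Emit:
{"name": "step_arm", "arguments": {"motion": [{"gripper":1,"dx":0,"dy":0,"dz":0.001,"ax":0,"ay":0,"az":0},{"gripper":1,"dx":0,"dy":0,"dz":0,"ax":0,"ay":0,"az":0},{"gripper":1,"dx":0,"dy":0,"dz":0,"ax":0,"ay":0,"az":0}]}}

```text
time: 4.85
eef_pos: [516.3, 272.9, 51.6]
tool_rot: [-180.0, -0.0, 27.0]
ft_force: [-2.6, -0.6, 5.7]
width: 0.6
finger_force: 3.1
```

Emit:
{"name": "step_arm", "arguments": {"motion": [{"gripper":1,"dx":0,"dy":0,"dz":0.0015,"ax":0,"ay":0,"az":0},{"gripper":1,"dx":0,"dy":0,"dz":0,"ax":0,"ay":0,"az":0},{"gripper":1,"dx":0,"dy":0.003,"dz":0,"ax":0,"ay":0,"az":0},{"gripper":1,"dx":0,"dy":0.003,"dz":0,"ax":0,"ay":0,"az":0},{"gripper":1,"dx":0,"dy":0.003,"dz":0,"ax":0,"ay":0,"az":0},{"gripper":1,"dx":0,"dy":0.003,"dz":0,"ax":0,"ay":0,"az":0},{"gripper":1,"dx":0,"dy":0,"dz":0,"ax":0,"ay":0,"az":0},{"gripper":1,"dx":0,"dy":0,"dz":0,"ax":0,"ay":0,"az":0}]}}

```text
time: 5.65
eef_pos: [522.2, 261.6, 52.1]
tool_rot: [179.9, -0.1, 27.0]
ft_force: [-5.5, -3.1, 13.2]
width: 0.4
finger_force: 6.8
```

```bash
cat > m.py <<'E'
from h import *
np.set_printoptions(precision=1,suppress=True)
import sys
a=snap("scene",sys.argv[1]);c=np.array([521,264,0.]);y=np.radians(27);X=np.array([np.cos(y),np.sin(y),0]);Y=np.array([-np.sin(y),np.cos(y),0])
# intersect rays with plane bed x = const
def onx(u,v,x):
    o,d=ray("scene",u,v);p=o+d*((x-(o-c)@X)/(d@X));q=p-c;return q@Y,q[2]
# knob mask -> y on z=36 plane
for n in("barrel_mid","knob_mid"):
  for m in bot.masks_of("scene",n)[:1]:
    v,u=np.nonzero(m["pixels"]);q=onz("scene",u.mean(),v.mean(),36)-c;print(n,m["score"],m["rect"],"bed x,y",q@X,q@Y)
g=cv2.resize(a[150:230,270:390,::-1],None,fx=6,fy=6,interpolation=cv2.INTER_CUBIC);cv2.imwrite("pics/"+sys.argv[1]+"c.png",g)
# dark pixels along columns of barrel slot: project axis points
for Bx in(-15,0,15):
  col=[]
  for t in range(-30,31,2):
    p=proj("scene",c+Bx*X+t*Y+[0,0,46])[0];col.append(int(a[int(round(p[1])),int(round(p[0]))].mean()))
  print(Bx,col)
s=bot.sense();q=s["eef_pos"]-c;print("tcp",q@X,q@Y,q[2],s["ft_force"],s["time"])
E
python3 m.py s2
```

```text
barrel_mid 0.7 [289.7, 184.3, 367.1, 200.6] bed x,y -23.785296418009533 -3.5839803614804064
knob_mid 0.61 [345.5, 189.2, 366.6, 195.9] bed x,y -88.3002068047841 -3.2914197054351866
-15 [112, 113, 113, 121, 124, 124, 123, 139, 139, 156, 170, 170, 205, 222, 190, 190, 108, 59, 59, 57, 91, 148, 148, 165, 160, 160, 141, 121, 113, 113, 124]
0 [113, 112, 112, 114, 113, 113, 111, 111, 111, 111, 113, 125, 125, 153, 137, 137, 74, 42, 42, 41, 64, 108, 108, 125, 120, 120, 112, 107, 111, 111, 118]
15 [111, 112, 112, 115, 118, 118, 121, 135, 152, 152, 164, 169, 169, 170, 140, 140, 74, 42, 39, 39, 63, 107, 107, 124, 120, 113, 113, 106, 107, 107, 116]
tcp -0.030235958645590498 -2.649892133915588 52.11427187322509 [-6.3 -4.  13.8] 5.8
```

Emit:
{"name": "step_arm", "arguments": {"motion": [{"gripper":1,"dx":0,"dy":0.003,"dz":-0.0007,"ax":0,"ay":0,"az":0},{"gripper":1,"dx":0,"dy":0.003,"dz":0,"ax":0,"ay":0,"az":0},{"gripper":1,"dx":0,"dy":0.003,"dz":0,"ax":0,"ay":0,"az":0},{"gripper":1,"dx":0,"dy":0.003,"dz":0,"ax":0,"ay":0,"az":0},{"gripper":1,"dx":0,"dy":0,"dz":0,"ax":0,"ay":0,"az":0},{"gripper":1,"dx":0,"dy":0,"dz":0,"ax":0,"ay":0,"az":0}]}}

```text
time: 6.4
eef_pos: [527.9, 250.5, 51.7]
tool_rot: [179.9, -0.0, 27.0]
ft_force: [-3.9, -3.5, 9.4]
width: 0.5
finger_force: 4.7
```

```bash
python3 m.py s3
```

```text
knob_mid 0.78 [345.7, 185.4, 365.5, 193.7] bed x,y -87.4391959537619 -9.037202575990834
-15 [124, 121, 121, 124, 146, 146, 187, 174, 174, 104, 76, 76, 82, 131, 186, 186, 202, 194, 194, 186, 172, 154, 154, 135, 114, 114, 111, 123, 158, 158, 177]
0 [112, 111, 111, 112, 114, 114, 124, 112, 112, 72, 51, 53, 53, 91, 134, 134, 151, 145, 145, 136, 128, 120, 120, 112, 105, 105, 111, 118, 118, 118, 118]
15 [120, 119, 119, 122, 140, 140, 153, 129, 77, 77, 51, 53, 53, 90, 135, 135, 150, 144, 136, 136, 125, 118, 118, 111, 105, 109, 109, 118, 119, 119, 119]
tcp 0.017153131069333877 -15.06370366074647 51.69256967851216 [-2.8 -2.6  9.1] 6.55
```

View pics/s3c.png

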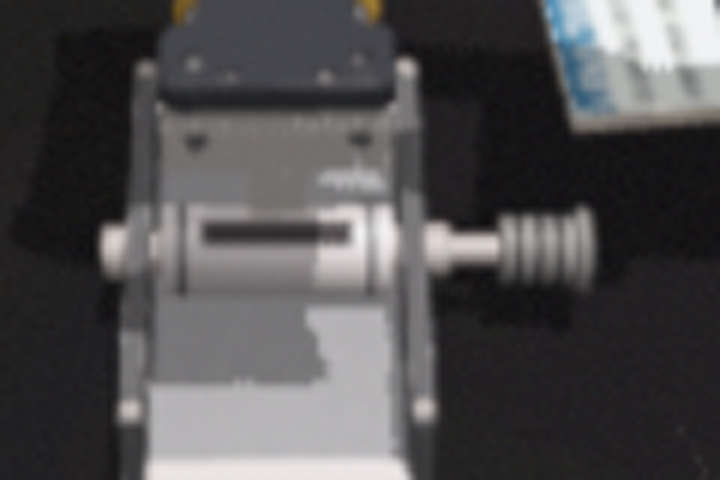

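The slot is now near the barrel's top (scene crop 278,231). Next: compute the remaining angle.

```bash
cat > ang.py <<'E'
from h import *
c=np.array([521,264,0.]);y=np.radians(27);X=np.array([np.cos(y),np.sin(y),0]);Y=np.array([-np.sin(y),np.cos(y),0])
S=lambda x,y:(270+x/6-.42,150+y/6-.42)
def ang(knob,slot):
    b=(onz("scene",*S(*knob),37)-c)@Y
    for bb in(b-1.5,b,b+1.5):
        o,d=ray("scene",*S(*slot));a=np.array([(o-c)@Y-bb,o[2]-36]);e=np.array([d@Y,d[2]])
        A,B,C=e@e,2*a@e,a@a-15.8**2;D=B*B-4*A*C
        t=(-B-np.sqrt(max(D,0)))/(2*A);p=a+t*e
        print("b %.1f tilt to +y %.2f rad"%(bb,np.arctan2(p[0],p[1])),D>0)
E
python3 - <<'E'
from ang import *
ang((540,275),(278,297));ang((540,247),(278,231))
E
```

```text
b 3.2 tilt to +y 1.19 rad True
b 4.7 tilt to +y 1.12 rad True
b 6.2 tilt to +y 1.04 rad True
b -10.1 tilt to +y 0.35 rad True
b -8.6 tilt to +y 0.28 rad True
b -7.1 tilt to +y 0.20 rad True
```

Emit:
{"name": "step_arm", "arguments": {"motion": [{"gripper":1,"dx":0,"dy":0,"dz":-0.006,"ax":0,"ay":0,"az":0},{"gripper":1,"dx":0,"dy":-0.006,"dz":0,"ax":0,"ay":0,"az":0},{"gripper":1,"dx":0,"dy":-0.006,"dz":0,"ax":0,"ay":0,"az":0},{"gripper":1,"dx":0,"dy":0,"dz":0,"ax":0,"ay":0,"az":0},{"gripper":1,"dx":0,"dy":0,"dz":0.003,"ax":0,"ay":0,"az":0},{"gripper":1,"dx":0,"dy":0,"dz":0.003,"ax":0,"ay":0,"az":0},{"gripper":1,"dx":0,"dy":0,"dz":0,"ax":0,"ay":0,"az":0},{"gripper":1,"dx":0,"dy":0,"dz":0,"ax":0,"ay":0,"az":0}]}}

```text
time: 7.35
eef_pos: [521.9, 262.7, 51.3]
tool_rot: [-180.0, -0.1, 27.0]
ft_force: [-3.3, -0.2, 8.5]
width: 0.6
finger_force: 3.9
```

Emit:
{"name": "step_arm", "arguments": {"motion": [{"gripper":1,"dx":0,"dy":0.003,"dz":0,"ax":0,"ay":0,"az":0},{"gripper":1,"dx":0,"dy":0.003,"dz":0,"ax":0,"ay":0,"az":0},{"gripper":1,"dx":0,"dy":0.003,"dz":0,"ax":0,"ay":0,"az":0},{"gripper":1,"dx":0,"dy":0.002,"dz":0,"ax":0,"ay":0,"az":0},{"gripper":1,"dx":0,"dy":0,"dz":0,"ax":0,"ay":0,"az":0},{"gripper":1,"dx":0,"dy":0,"dz":0,"ax":0,"ay":0,"az":0},{"gripper":1,"dx":0,"dy":0,"dz":-0.006,"ax":0,"ay":0,"az":0},{"gripper":1,"dx":0,"dy":0,"dz":-0.03,"ax":0,"ay":0,"az":0},{"gripper":1,"dx":0,"dy":0,"dz":-0.04,"ax":0,"ay":0,"az":0},{"gripper":1,"dx":-0.03,"dy":0,"dz":0,"ax":0,"ay":0,"az":0},{"gripper":1,"dx":-0.03,"dy":0,"dz":0,"ax":0,"ay":0,"az":0},{"gripper":1,"dx":-0.03,"dy":0,"dz":0,"ax":0,"ay":0,"az":0}]}}

```text
time: 8.55
eef_pos: [446.0, 211.0, 125.4]
tool_rot: [180.0, -0.0, 27.0]
ft_force: [-0.1, 0.6, -0.2]
width: 0.4
finger_force: 0.0
```

```bash
python3 m.py s4 && python3 -c "
from h import *
b=snap('top','t4')"
python3 - <<'E'
import cv2,numpy as np
a=cv2.imread("pics/s4c.png");b=cv2.imread("pics/t4.png")[180:260,280:293+80]
cv2.imwrite("pics/s4d.png",a)
E
```

```text
barrel_mid 0.97 [287.1, 181.5, 368.8, 197.3] bed x,y -21.794535850221116 -15.71989771192052
knob_mid 0.56 [345.3, 185.6, 365.2, 193.0] bed x,y -88.67622715555228 -15.550076896994186
-15 [119, 112, 112, 85, 53, 53, 103, 205, 205, 236, 235, 235, 227, 218, 206, 206, 191, 173, 173, 152, 130, 112, 112, 110, 124, 124, 157, 177, 179, 179, 178]
0 [116, 111, 111, 86, 56, 56, 110, 206, 206, 236, 234, 226, 226, 215, 204, 204, 188, 170, 170, 149, 127, 109, 109, 110, 123, 123, 157, 176, 178, 178, 178]
15 [177, 165, 165, 121, 62, 62, 104, 204, 235, 235, 233, 224, 224, 213, 201, 201, 186, 167, 147, 147, 125, 109, 109, 109, 122, 157, 157, 177, 179, 179, 179]
tcp -91.24031339031839 -13.05961458741083 125.2962549411939 [-0.6  0.1  0.5] 8.7
```

View pics/s4c.png

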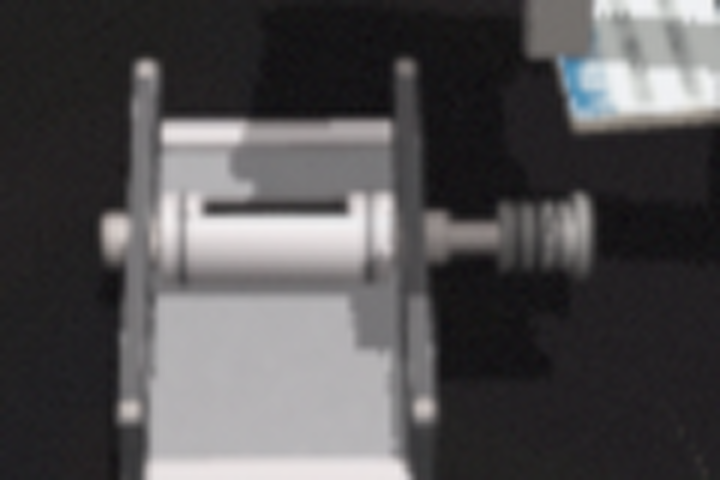

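The slot is at the top of the barrel (crop 277,207) and the knob centre is at about (543,233).

```bash
python3 - <<'E'
from ang import *
ang((543,234),(277,207))
T=lambda p:(6*(p[:,0]-270+.42),6*(p[:,1]-150+.42))
# model predictions of slot band edges & barrel silhouette for b, tilt
for b in(-14.5,-13,-11.5):
    th=np.linspace(0,2*np.pi,361);P=c+b*Y+16*np.sin(th)[:,None]*Y+np.array([0,0,36])+16*np.cos(th)[:,None]*[0,0,1]
    v=T(proj("scene",P))[1];print(b,"sil",v.min().round(),v.max().round(),[(t,round(T(proj("scene",c+b*Y+16*np.sin(t)*Y+np.array([0,0,36+16*np.cos(t)])))[1][0])) for t in(-.3,-.15,0,.15,.3,.45)])
print(T(proj("scene",np.array([c+s*47*X+t*79.9*Y+[0,0,57] for s in(1,-1) for t in(1,-1)]))))
E
```

```text
b -16.3 tilt to +y 0.07 rad True
b -14.8 tilt to +y -0.02 rad True
b -13.3 tilt to +y -0.13 rad True
-14.5 sil 194.0 285.0 [(-0.3, 200), (-0.15, 203), (0, 208), (0.15, 213), (0.3, 219), (0.45, 226)]
-13 sil 197.0 289.0 [(-0.3, 203), (-0.15, 207), (0, 211), (0.15, 216), (0.3, 222), (0.45, 229)]
-11.5 sil 200.0 292.0 [(-0.3, 206), (-0.15, 210), (0, 214), (0.15, 220), (0.3, 226), (0.45, 232)]
(array([134.32729468, 146.86764775, 427.93057245, 406.07737603]), array([410.45787934,  70.68132004, 407.03461062,  67.50468272]))
```

Upright within about 0.1 rad, and the tool is over the knob. I'll open and descend.

Emit:
{"name": "step_arm", "arguments": {"motion": [{"gripper":-1,"dx":0,"dy":0.0015,"dz":0,"ax":0,"ay":0,"az":0},{"gripper":-1,"dx":0,"dy":0,"dz":0,"ax":0,"ay":0,"az":0},{"gripper":-1,"dx":0,"dy":0,"dz":0,"ax":0,"ay":0,"az":0},{"gripper":-1,"dx":0,"dy":0,"dz":0,"ax":0,"ay":0,"az":0},{"gripper":-1,"dx":0,"dy":0,"dz":0,"ax":0,"ay":0,"az":0},{"gripper":-1,"dx":0,"dy":0,"dz":0.03,"ax":0,"ay":0,"az":0},{"gripper":-1,"dx":0,"dy":0,"dz":0.03,"ax":0,"ay":0,"az":0},{"gripper":-1,"dx":0,"dy":0,"dz":0.03,"ax":0,"ay":0,"az":0},{"gripper":-1,"dx":0,"dy":0,"dz":0.015,"ax":0,"ay":0,"az":0},{"gripper":-1,"dx":0,"dy":0,"dz":0,"ax":0,"ay":0,"az":0},{"gripper":-1,"dx":0,"dy":0,"dz":0,"ax":0,"ay":0,"az":0}]}}

```text
time: 9.85
eef_pos: [447.7, 210.2, 21.0]
tool_rot: [180.0, -0.0, 27.0]
ft_force: [-0.0, 0.6, -0.2]
width: 85.1
finger_force: 0.0
```

Emit:
{"name": "step_arm", "arguments": {"motion": [{"gripper":1,"dx":-0.001,"dy":0,"dz":0.003,"ax":0,"ay":0,"az":0},{"gripper":1,"dx":0,"dy":0,"dz":0,"ax":0,"ay":0,"az":0},{"gripper":1,"dx":0,"dy":0,"dz":0,"ax":0,"ay":0,"az":0},{"gripper":1,"dx":0,"dy":0,"dz":0,"ax":0,"ay":0,"az":0},{"gripper":1,"dx":0,"dy":0,"dz":0,"ax":0,"ay":0,"az":0},{"gripper":1,"dx":0,"dy":0,"dz":0,"ax":0,"ay":0,"az":0},{"gripper":1,"dx":0,"dy":0,"dz":0,"ax":0,"ay":0,"az":0},{"gripper":1,"dx":0,"dy":0,"dz":0,"ax":0,"ay":0,"az":0},{"gripper":1,"dx":0,"dy":0,"dz":0,"ax":0,"ay":0,"az":0},{"gripper":1,"dx":0,"dy":0,"dz":0,"ax":0,"ay":0,"az":0}], "squeeze": 15}}

```text
time: 10.85
eef_pos: [446.5, 209.6, 17.6]
tool_rot: [180.0, 0.0, 27.0]
ft_force: [-0.0, 0.1, 0.2]
width: 23.7
finger_force: 15.0
```

Emit:
{"name": "step_arm", "arguments": {"motion": [{"gripper":1,"dx":0,"dy":0,"dz":0,"ax":0,"ay":0,"az":0},{"gripper":1,"dx":0,"dy":0,"dz":0,"ax":0,"ay":0,"az":0},{"gripper":1,"dx":0,"dy":0,"dz":0,"ax":0,"ay":0,"az":0},{"gripper":1,"dx":0,"dy":0,"dz":0,"ax":0,"ay":0,"az":0}], "squeeze": 40}}

```text
time: 11.25
eef_pos: [446.5, 209.6, 17.6]
tool_rot: [180.0, 0.0, 27.0]
ft_force: [-0.1, 0.5, 0.0]
width: 23.3
finger_force: 40.0
```

```bash
python3 m.py s5
```

```text
barrel_mid 0.95 [287.2, 181.6, 368.9, 196.6] bed x,y -2.2997286005304707 -15.036655402125964
-15 [117, 112, 112, 86, 54, 54, 104, 206, 206, 237, 235, 235, 228, 219, 206, 206, 192, 173, 173, 152, 128, 112, 112, 110, 122, 122, 158, 177, 178, 178, 179]
0 [132, 113, 113, 86, 55, 55, 111, 207, 207, 236, 235, 226, 226, 216, 204, 204, 190, 171, 171, 149, 128, 110, 110, 112, 123, 123, 158, 177, 178, 178, 178]
15 [179, 165, 165, 121, 61, 61, 105, 205, 236, 236, 234, 225, 225, 213, 201, 201, 186, 168, 148, 148, 126, 109, 109, 110, 122, 156, 156, 177, 179, 179, 179]
tcp -91.06635165425399 -14.659277989435251 17.636062150010254 [ 0.2  0.7 -0.4] 11.4
```

View pics/s5c.png

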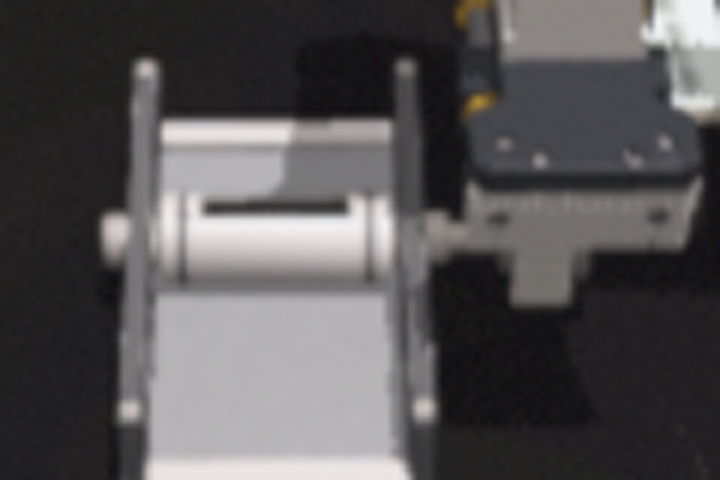

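The knob is gripped and the slot unchanged (crop 277,207). Pull.

Emit:
{"name": "step_arm", "arguments": {"motion": [{"gripper":1,"dx":-0.003,"dy":0,"dz":0,"ax":0,"ay":0,"az":0},{"gripper":1,"dx":-0.005,"dy":0,"dz":0,"ax":0,"ay":0,"az":0},{"gripper":1,"dx":-0.005,"dy":0,"dz":0,"ax":0,"ay":0,"az":0},{"gripper":1,"dx":-0.005,"dy":0,"dz":0,"ax":0,"ay":0,"az":0},{"gripper":1,"dx":-0.005,"dy":0,"dz":0,"ax":0,"ay":0,"az":0},{"gripper":1,"dx":-0.005,"dy":0,"dz":0,"ax":0,"ay":0,"az":0},{"gripper":1,"dx":-0.005,"dy":0,"dz":0,"ax":0,"ay":0,"az":0},{"gripper":1,"dx":-0.005,"dy":0,"dz":0,"ax":0,"ay":0,"az":0},{"gripper":1,"dx":0,"dy":0,"dz":0,"ax":0,"ay":0,"az":0},{"gripper":1,"dx":0,"dy":0,"dz":0,"ax":0,"ay":0,"az":0}]}}

```text
time: 12.4
eef_pos: [414.6, 193.2, 18.7]
tool_rot: [180.0, -0.4, 27.0]
ft_force: [5.9, 4.0, -2.6]
width: 23.2
finger_force: 40.0
```

```bash
python3 - <<'E'
from h import *
s=bot.sense();d=s["eef_pos"]-np.array([446.5,209.6,17.6]);y=np.radians(27)
print("out",-(d[0]*np.cos(y)+d[1]*np.sin(y)),"side",-d[0]*np.sin(y)+d[1]*np.cos(y),d[2],s["ft_force"],s["tool_rot"])
E
```

```text
out 35.900738102907546 side -0.09516175089380319 1.1174969861568051 [ 5.86878037  4.04309288 -2.61997035] [179.98279104  -0.35078378  27.02484942]
```

Emit:
{"name": "step_arm", "arguments": {"motion": [{"gripper":1,"dx":-0.003,"dy":0,"dz":0.001,"ax":0,"ay":0,"az":0},{"gripper":1,"dx":-0.003,"dy":0,"dz":0,"ax":0,"ay":0,"az":0},{"gripper":1,"dx":-0.003,"dy":0,"dz":0,"ax":0,"ay":0,"az":0},{"gripper":1,"dx":0,"dy":0,"dz":0,"ax":0,"ay":0,"az":0},{"gripper":1,"dx":0,"dy":0,"dz":0,"ax":0,"ay":0,"az":0},{"gripper":1,"dx":0,"dy":0,"dz":0,"ax":0,"ay":0,"az":0}]}}

```text
time: 13.0
eef_pos: [407.5, 189.5, 18.2]
tool_rot: [180.0, -0.5, 27.0]
ft_force: [7.8, 4.6, -2.0]
width: 23.1
finger_force: 40.0
```

```bash
python3 m.py s6; python3 - <<'E'
from h import *
s=bot.sense();d=s["eef_pos"]-np.array([446.5,209.6,17.6]);y=np.radians(27)
print("out",-(d[0]*np.cos(y)+d[1]*np.sin(y)),"side",-d[0]*np.sin(y)+d[1]*np.cos(y),d[2],s["ft_force"],s["finger_force"],s["joint_vel"])
a=cv2.imread("pics/s6.png")[170:220,325:385];b=snap("top","t6")[215:265,320:380,::-1]
f=lambda x:cv2.resize(x,None,fx=6.5,fy=6.5,interpolation=cv2.INTER_CUBIC)
cv2.imwrite("pics/c6.png",np.vstack([cv2.resize(cv2.imread("pics/s6c.png")[:,:720],(450,300)),f(a)[:290,:450]]))
E
```

```text
barrel_mid 0.57 [288.8, 178.8, 374.7, 193.8] bed x,y -18.256200781917514 -16.53155111892516
knob_mid 0.73 [279.0, 243.3, 319.9, 256.9] bed x,y 40.21780525738771 130.43653516302075
-15 [173, 139, 139, 83, 54, 54, 106, 206, 206, 236, 233, 233, 226, 216, 204, 204, 190, 172, 172, 150, 127, 110, 110, 112, 124, 124, 157, 176, 178, 178, 178]
0 [169, 137, 137, 81, 54, 54, 113, 206, 206, 236, 234, 224, 224, 214, 202, 202, 187, 169, 169, 147, 125, 110, 110, 112, 124, 124, 158, 176, 178, 178, 177]
15 [171, 142, 142, 92, 54, 54, 110, 206, 235, 235, 233, 223, 223, 212, 199, 199, 184, 166, 145, 145, 124, 107, 107, 109, 122, 156, 156, 176, 179, 179, 179]
tcp -134.9485020312458 -14.810090714450773 18.1859888616999 [ 7.4  3.9 -2.8] 13.15
out 43.87143279338106 side -0.16162802919978603 0.5859888616998994 [ 7.41114926  3.92815055 -2.75638625] 39.99164879322052 [-0.06608019  0.0042348   0.01381162 -0.0103129  -0.00452007 -0.03325719]Traceback (most recent call last):
  File "<stdin>", line 6, in <module>
    return _nx.concatenate(arrs, 0, dtype=dtype, casting=casting)
           ~~~~~~~~~~~~~~~^^^^^^^^^^^^^^^^^^^^^^^^^^^^^^^^^^^^^^^
ValueError: all the input array dimensions except for the concatenation axis must match exactly, but along dimension 1, the array at index 0 has size 450 and the array at index 1 has size 390
```

```bash
python3 - <<'E'
import cv2
a=cv2.imread("pics/s6.png")[165:220,300:390]
cv2.imwrite("pics/c6.png",cv2.resize(a,None,fx=8.8,fy=8.8,interpolation=cv2.INTER_CUBIC))
E
```

```text
(no output)
```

View pics/c6.png

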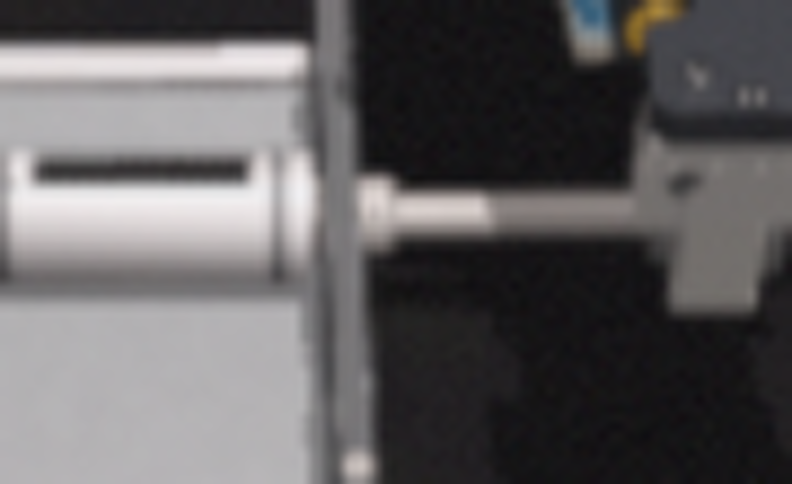

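The ring isn't yet visible at the mouth (crop 395,212); the slot is still at the top. I'll nudge out 2 mm and compare the rod's brightness at the mouth.

Emit:
{"name": "step_arm", "arguments": {"motion": [{"gripper":1,"dx":-0.001,"dy":0,"dz":0,"ax":0,"ay":0,"az":0},{"gripper":1,"dx":-0.001,"dy":0,"dz":0,"ax":0,"ay":0,"az":0},{"gripper":1,"dx":0,"dy":0,"dz":0,"ax":0,"ay":0,"az":0},{"gripper":1,"dx":0,"dy":0,"dz":0,"ax":0,"ay":0,"az":0},{"gripper":1,"dx":0,"dy":0,"dz":0,"ax":0,"ay":0,"az":0},{"gripper":1,"dx":0,"dy":0,"dz":0,"ax":0,"ay":0,"az":0}]}}

```text
time: 13.8
eef_pos: [405.8, 188.7, 18.2]
tool_rot: [180.0, -0.5, 27.0]
ft_force: [7.7, 5.6, -1.7]
width: 23.3
finger_force: 40.0
```

```bash
python3 - <<'E'
from h import *
s=bot.sense();d=s["eef_pos"]-np.array([446.5,209.6,17.6]);y=np.radians(27)
print("out",-(d[0]*np.cos(y)+d[1]*np.sin(y)),"side",-d[0]*np.sin(y)+d[1]*np.cos(y),d[2],s["ft_force"],s["finger_force"])
b=snap("scene","s7");a=cv2.imread("pics/s6.png")
for r in(188,189,190):print(a[r,338:358].mean(1).astype(int),b[r,338:358].mean(1).astype(int))
t=snap("top","t7");t0=cv2.imread("pics/t0.png")
cv2.imwrite("pics/c7.png",cv2.resize(b[165:220,300:390,::-1],None,fx=8.8,fy=8.8,interpolation=cv2.INTER_CUBIC))
E
```

```text
out 45.74194639020392 side -0.18755456685406102 0.6288454834766029 [ 7.73672462  5.59903172 -1.73500624] 39.991525411605835
[120 122 147 201 200 209 190 199 206 205 206 206 204 204 203 204 200 159
 135 131] [121 122 147 200 201 208 173 159 196 205 205 206 204 204 203 203 204 200
 159 135]
[121 120 139 186 183 194 183 192 198 198 197 197 195 194 194 193 191 164
 134 124] [121 121 139 185 183 193 167 152 187 196 197 196 195 194 194 193 194 190
 164 134]
[122 122 140 168 175 176 165 158 156 156 156 155 154 154 153 153 152 145
 117 105] [122 122 140 168 174 175 149 121 146 155 155 155 155 154 153 152 152 151
 145 124]
```

View pics/c7.png

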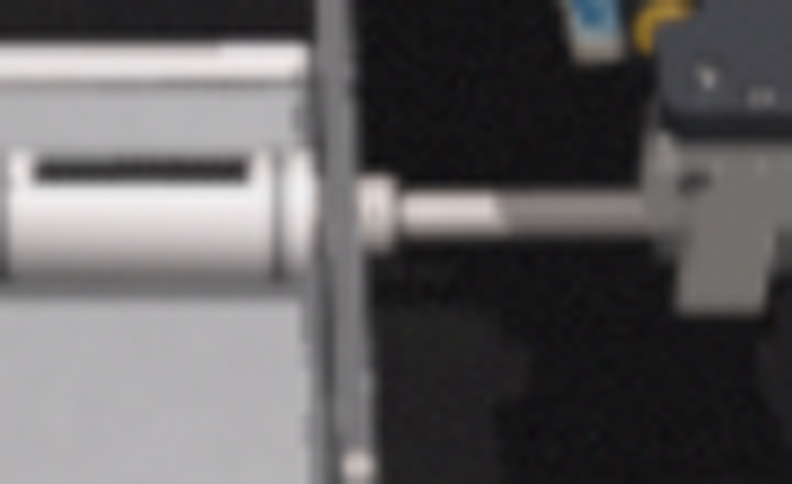

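The dark ring is just emerging at the mouth (scene columns 344–345), which agrees with the 45.7 mm of travel. The slot is still upright, so I'll hand the job in.

```bash
python3 -c "
from cell import bot
print(bot.job_done())"
```

```text
the job is handed in; nothing more can be done
None
```

I handed the job in with the slot upright, the rod pulled out about 45.7 mm (ring just showing at the mouth) and the knob still gripped at 40 N; no verdict came back.

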